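Hand out the special-diet desserts

TASK

Bring each of the four colour-lidded dessert cups from the large tray to the small snack tray whose diet card has the colour of its lid, and set it down there upright, standing wholly on the round dark non-slip pad. Keep the cups upright all the way and do not drop them or knock them about; leave the two white-lidded cups where they stand.

Things in the scene. Friction and masses are not known exactly. Their poses are not given: they have to be found in the camera images.
- cup_red: Sealed dessert cup with a red lid, upright among the others on the large tray; which stands where changes. White rigid cup, foot 42 mm across, widening to 52; the round lid is widest, 58 mm, with a straight skirt 30 to 42 mm above the foot (43 mm overall). 50 to 105 g. Origin: centre of the foot's underside, z up; it is round, its yaw means nothing.
- cup_yellow: Sealed dessert cup with a yellow lid, upright among the others on the large tray; which stands where changes. White rigid cup, foot 42 mm across, widening to 52; the round lid is widest, 58 mm, with a straight skirt 30 to 42 mm above the foot (43 mm overall). 50 to 105 g. Origin: centre of the foot's underside, z up; it is round, its yaw means nothing.
- cup_green: Sealed dessert cup with a green lid, upright among the others on the large tray; which stands where changes. White rigid cup, foot 42 mm across, widening to 52; the round lid is widest, 58 mm, with a straight skirt 30 to 42 mm above the foot (43 mm overall). 50 to 105 g. Origin: centre of the foot's underside, z up; it is round, its yaw means nothing.
- cup_blue: Sealed dessert cup with a blue lid, upright among the others on the large tray; which stands where changes. White rigid cup, foot 42 mm across, widening to 52; the round lid is widest, 58 mm, with a straight skirt 30 to 42 mm above the foot (43 mm overall). 50 to 105 g. Origin: centre of the foot's underside, z up; it is round, its yaw means nothing.
- tray_red: Fixed pale-pink snack tray, 120 x 165 mm, with a red diet card; one of four on a mat, in changing places. Origin: tray's underside (2 mm above the table) below the centre of its round dark pad, 70 mm across, top 5 mm above the origin. z up, y along the tray from pad to card (58 x 50 mm, centre 72 mm off). Rim 10 mm high, 60 mm either side of the pad's centre, 45 mm behind.
- tray_yellow: Fixed pale-pink snack tray, 120 x 165 mm, with a yellow diet card; one of four on a mat, in changing places. Origin: tray's underside (2 mm above the table) below the centre of its round dark pad, 70 mm across, top 5 mm above the origin. z up, y along the tray from pad to card (58 x 50 mm, centre 72 mm off). Rim 10 mm high, 60 mm either side of the pad's centre, 45 mm behind.
- tray_green: Fixed pale-pink snack tray, 120 x 165 mm, with a green diet card; one of four on a mat, in changing places. Origin: tray's underside (2 mm above the table) below the centre of its round dark pad, 70 mm across, top 5 mm above the origin. z up, y along the tray from pad to card (58 x 50 mm, centre 72 mm off). Rim 10 mm high, 60 mm either side of the pad's centre, 45 mm behind.
- tray_blue: Fixed pale-pink snack tray, 120 x 165 mm, with a blue diet card; one of four on a mat, in changing places. Origin: tray's underside (2 mm above the table) below the centre of its round dark pad, 70 mm across, top 5 mm above the origin. z up, y along the tray from pad to card (58 x 50 mm, centre 72 mm off). Rim 10 mm high, 60 mm either side of the pad's centre, 45 mm behind.
- cup_white1: The same cup with a white lid: not wanted, stays put. All six sealed cups stand in rows about 95 mm apart on the large pale-pink tray on the right, with at least 25 mm free round each. That tray's floor is 4 mm above the table, its rim 18 mm; a fixed stack of empty clear cups, 68 mm across, 60 mm tall, stands in its far right corner.
- cup_white2: The second white-lidded cup, also on the large tray: not wanted, stays put. Size and origin as for the coloured cups.
Things that resemble listed ones, but are neither listed nor needed, are in the scene too. Several things look just like the cup_blue: the one meant starts farthest to the robot's right.

How it is judged (in metres and radians):
At the end, for the whole second after the job is handed in: Each coloured-lid cup rests upright (tilt under 0.06 rad), released and still, on the pad of the tray with the same card colour: centres within 14 mm, foot within 3 mm of the pad's surface. The two white-lidded cups are upright within 15 mm of where they began (horizontal distance between cup_red and tray_red below 0.014 m and z of cup_red in the frame of tray_red between 0.002 and 0.008 m and angle between each of cup_red, cup_yellow, cup_green, cup_blue, cup_white1, cup_white2's own z axis and vertical below 0.06 rad and linear speed of each of cup_red, cup_yellow, cup_green, cup_blue below 0.02 m/s and angular speed of each of cup_red, cup_yellow, cup_green, cup_blue below 0.3 rad/s and horizontal distance between cup_yellow and tray_yellow below 0.014 m and z of cup_yellow in the frame of tray_yellow between 0.002 and 0.008 m and horizontal distance between cup_green and tray_green below 0.014 m and z of cup_green in the frame of tray_green between 0.002 and 0.008 m and horizontal distance between cup_blue and tray_blue below 0.014 m and z of cup_blue in the frame of tray_blue between 0.002 and 0.008 m and distance of each of cup_white1, cup_white2 from where it was at the start of the episode below 0.015 m); the robot touches nothing.
It fails at once if a coloured-lid cup is dropped, thrown or knocked away (moves faster than 0.6 m/s while not in the fingers) ((linear speed of cup_red above 0.6 m/s and contact force between the fingers and cup_red below 0.1 N) or (linear speed of cup_yellow above 0.6 m/s and contact force between the fingers and cup_yellow below 0.1 N) or (linear speed of cup_green above 0.6 m/s and contact force between the fingers and cup_green below 0.1 N) or (linear speed of cup_blue above 0.6 m/s and contact force between the fingers and cup_blue below 0.1 N)).
It fails at once if a coloured-lid cup is tipped over (more than 0.6 rad) (angle between any of cup_red, cup_yellow, cup_green, cup_blue's own z axis and vertical above 0.6 rad).
It fails at once if a white-lidded cup is shifted by more than 15 mm or tipped over (distance of any of cup_white1, cup_white2 from where it was at the start of the episode above 0.015 m or angle between any of cup_white1, cup_white2's own z axis and vertical above 0.6 rad).
It also fails if it takes over 115 s, if anything falls off the work surface, if the arm or the gripper's body presses on something with over 40 N, if the wrist force passes 120 N, or if a joint passes its speed limit or range.

ROBOT

A 6-joint arm with a two-finger parallel gripper is mounted at the origin on the work surface. World frame = base frame: x ahead of the robot, y to its left, z up, the work surface at z = 0. Lengths are in m, angles in degrees, forces in N, time in s.
With the tool pointing down it reaches from about 0.325 to 0.85 m from the base axis. Payload 15.5 kg.
Tool frame: the origin (TCP) lies at the very end of the fingers, on their centre line; the grasp point (between the pads) lies arm.grip_depth behind it (arm.grip_depth is the distance from the TCP to the grasp point, in m); z points along the fingers, y is the direction in which the jaws open and shut (so a half turn about z gives the same grasp; the last joint's range is limited). The gripper opens to 91 mm and grips with 3 to 60 N. Pads are 32 mm wide; open, the fingers measure 118 mm over their backs; the gripper's body (76 mm by 178 mm) begins 60 mm behind the grasp point.
Start: joints at [66.721, 28.281, 77.091, -0, 74.628, -5.472], TCP at [0.191, 0.595, 0.214] pointing down, gripper open.
Joint ranges: [-166.48, 166.48], [-47.26, 123.95], [12.59, 153.08], [-70.14, 250.14], [6.76, 159.57], [-176.63, 176.63]. Speed limits (degrees/s): [108.29, 108.29, 147.25, 172.46, 172.46, 172.46].

INTERFACE

Orientations are given as a 3x3 rotation matrix whose columns are the frame's x, y, z axes.
In Python, from rig import arm gives the robot as it stands. Calls block until the motion is done:
- arm.move_to(position, orientation): joint-space move of the TCP to a pose.
- arm.move_l(position, orientation=None, feed=0.15): straight line of the TCP; orientation=None keeps the orientation; feed is the mean speed in m/s.
- arm.move_joints(angles): joint-space move.
- arm.grip(opening): finger opening in m; the grip force is fixed at half the most; returns when the fingers have stopped.
- arm.sleep(seconds).
- arm.solve_ik(position, orientation): joint angles nearest the present ones, or None.
- arm.snapshot(name): name is "scene" or "top" or "wrist"; returns the picture (480x640x3 uint8, red, green, blue); there is no depth.
- arm.get_calibration(name): a dict with "intrinsics" (3x3 intrinsics, pixels), "cam_to_world" (4x4, takes a point from camera to world coordinates). Camera axes: x right, y down, z forward; pixel columns grow to the right and rows downward; lengths in m; the calibration is good to about 2 mm. The wrist camera is an equidistant fisheye: a pixel r from the principal point sees the ray r / f radians off the axis. A picture is of the moment at which its call begins: read the wrist's pose just before it. get_calibration takes no time and is no camera call; for the wrist camera it gives the pose at the moment of the call.
A pose or a line that the arm cannot do raises arm.Unreachable and nothing moves.
- arm.sign_off(): hands the job in, once; it reports no verdict.
Readings, each from a call of its own:
- arm.current_t(): time.
- arm.current_joint_positions(): joint angles.
- arm.current_dq(): joint speeds.
- arm.current_tau(): joint torques, N m.
- arm.current_ee_pos(): TCP position.
- arm.current_tool_rot(): TCP orientation.
- arm.current_force(): force on the tool from outside, world axes, zero at the start.
- arm.current_torque(): the same for the moment, N m.
- arm.current_width(): finger opening in m.
Only numpy, scipy, OpenCV 4.12 (cv2) and the standard library are available. Lean on these libraries where they do the work, as an engineer would, in place of code of your own. Each camera call takes 0.05 s, during which the arm holds its last target. There are 200 camera calls.

## Working session

There is one attempt and no reset: what is moved stays moved. The work goes in short steps, each a Python script; the robot and the scene stay as the last script left them, time stands still between calls to the robot, and variables do not carry over. Pictures are saved under pics/ and viewed, about 12 in all and at most 16, crops included, and the job is handed in when it is done.

```bash
mkdir -p pics; ls; python3 - <<'E'
from rig import arm
import cv2
print(arm.current_t(),arm.grip_depth,arm.current_tool_rot())
for n in("scene","top"):
    cv2.imwrite(f"pics/{n}0.png",arm.snapshot(n)[:,:,::-1]); c=arm.get_calibration(n); print(n,c["intrinsics"],c["cam_to_world"])
E
```

```text
pics
0.0 0.0188 [[-9.52097774e-01  3.05793423e-01 -4.59210485e-04]
 [ 3.05793749e-01  9.52097173e-01 -1.07566317e-03]
 [ 1.08282281e-04 -1.16456021e-03 -9.99999316e-01]]
scene [[523.22961815   0.         324.20564049]
 [  0.         523.22961815 235.63955629]
 [  0.           0.           1.        ]] [[-0.66279822  0.4768662  -0.57731893  1.0395772 ]
 [ 0.7486116   0.4047884  -0.52509716  0.51341688]
 [-0.01670908 -0.78022111 -0.62528059  0.68373748]
 [ 0.          0.          0.          1.        ]]
top [[581.06712222   0.         330.54196862]
 [  0.         581.06712222 226.37960556]
 [  0.           0.           1.        ]] [[-0.01274654 -0.99430583  0.10579904  0.34055036]
 [-0.99964186  0.01018157 -0.02474865 -0.00142549]
 [ 0.02353053 -0.10607661 -0.99407951  1.11305991]
 [ 0.          0.          0.          1.        ]]
```

View pics/top0.png

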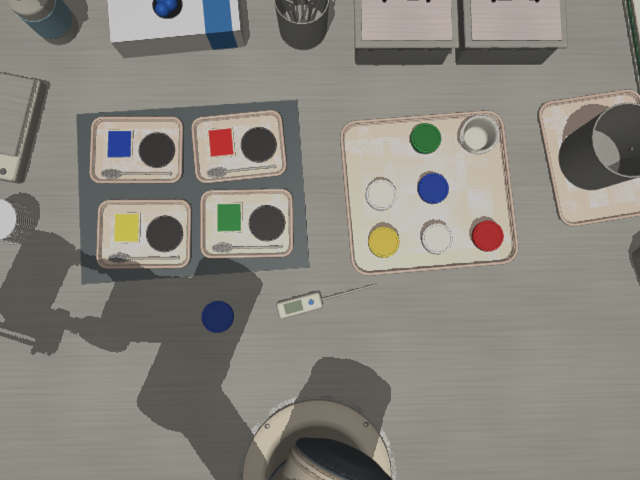

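View pics/scene0.png

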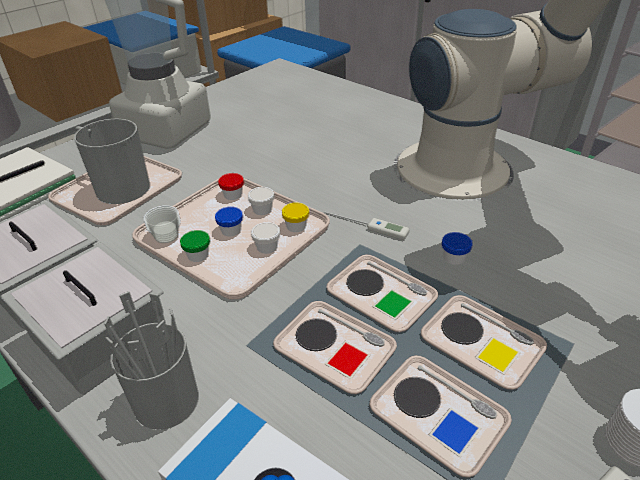

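The two images agree. The blue-lid lookalikes are the one on the large tray at top (433,188), the one on the bare table at (217,316), and the ball on the box at (166,6). Image right is −y, the robot's right, so (433,188) is the one meant. I'll localise everything and check that one in a crop.

```bash
cat > vis.py <<'E'
import numpy as np, cv2
from rig import arm
T=np.linspace(0,2*np.pi,60)
def proj(cal,P):
    M=np.linalg.inv(cal["cam_to_world"]); q=P@M[:3,:3].T+M[:3,3]; q=q@np.asarray(cal["intrinsics"]).T
    return q[:,:2]/q[:,2:]
def hullc(cal,xy,r,zs):
    P=np.vstack([np.c_[xy[0]+r*np.cos(T),xy[1]+r*np.sin(T),0*T+z] for z in zs])
    h=cv2.convexHull(proj(cal,P).astype(np.float32)); m=cv2.moments(h); return np.array([m["m10"],m["m01"]])/m["m00"],m["m00"]
def locate(cal,c,r,zs,xy=(.55,0)):
    from scipy.optimize import fsolve
    return fsolve(lambda p:hullc(cal,p,r,zs)[0]-c,xy)
def blobs(img,color,amin=150):
    H,S,V=cv2.split(cv2.cvtColor(img,cv2.COLOR_RGB2HSV))
    m={"red":((H<6)|(H>174))&(S>150),"yellow":(H>18)&(H<32)&(S>110),"green":(H>45)&(H<80)&(S>120),
       "blue":(H>108)&(H<128)&(S>150),"dark":(V<62)&(S<90)}[color]
    m=cv2.morphologyEx((m&(V>25)).astype(np.uint8),cv2.MORPH_OPEN,np.ones((3,3)))
    n,l,s,c=cv2.connectedComponentsWithStats(m)
    out=[]
    for i in range(1,n):
        if s[i,4]>amin:
            cs,_=cv2.findContours((l==i).astype(np.uint8),cv2.RETR_EXTERNAL,2)
            k=cv2.convexHull(max(cs,key=cv2.contourArea)); mm=cv2.moments(k)
            out.append((np.array([mm["m10"],mm["m01"]])/mm["m00"],s[i]))
    return out
E
python3 - <<'E'
from vis import *
t=cv2.imread("pics/top0.png")[:,:,::-1].copy()
s=cv2.imread("pics/scene0.png")[:,:,::-1].copy()
for n,i in(("top",t),("scene",s)):
    cal=arm.get_calibration(n)
    for c in("red","yellow","green","blue","dark"):
        for p,st in blobs(i,c):
            if n=="top" and p[1]<80: continue
            xl=locate(cal,p,.029,(.034,.0465)); xp=locate(cal,p,.035,(.007,))
            print(n,c,p.round(1),st[2:],"lid",xl.round(4),"flat",xp.round(4),"A",round(hullc(cal,xl,.029,(.034,.0465))[1]),round(hullc(cal,xp,.035,(.007,))[1]))
cv2.imwrite("pics/crop1.png",cv2.resize(t[90:350,190:530,::-1],None,fx=2.3,fy=2.3,interpolation=2))
E
```

```text
top red [220.5 141.9] [ 24  27 552] lid [0.6163 0.1763] flat [0.6251 0.182 ] A 797 1007
top red [487.4 235.5] [ 30  30 723] lid [ 0.4346 -0.3205] flat [ 0.4376 -0.3307] A 813 1027
top yellow [126. 227.] [ 23  27 620] lid [0.4574 0.3484] flat [0.4612 0.3595] A 853 1068
top yellow [383.3 241.4] [ 30  30 741] lid [ 0.4256 -0.1256] flat [ 0.4284 -0.1296] A 791 1043
top green [425.1 138. ] [ 29  29 668] lid [ 0.6213 -0.2095] flat [ 0.6302 -0.2161] A 779 980
top green [228.6 217.1] [ 22  25 540] lid [0.474  0.1604] flat [0.4783 0.1656] A 807 1049
top blue [118.7 143.6] [ 22  24 510] lid [0.6144 0.3658] flat [0.623  0.3774] A 833 1021
top blue [432.7 187.9] [ 30  29 684] lid [ 0.5253 -0.2207] flat [ 0.5312 -0.2277] A 789 1007
top blue [217.1 316.3] [ 31  30 748] lid [0.2924 0.1801] flat [0.2909 0.186 ] A 849 1109
top dark [578.5 144.5] [ 35  47 961] lid [ 0.6068 -0.5025] flat [ 0.6152 -0.5182] A 807 965
top dark [258.1 143.7] [ 33  32 779] lid [0.6123 0.106 ] flat [0.621  0.1094] A 788 1004
top dark [156.3 149.6] [ 34  33 864] lid [0.6024 0.2958] flat [0.6107 0.3052] A 820 1020
top dark [62
[... 965 characters left out ...]
2986 0.182 ] flat [0.2601 0.1647] A 618 605
scene blue [454.8 431.4] [ 43  40 993] lid [0.6449 0.3823] flat [0.6241 0.3753] A 1604 1792
scene dark [428.2  79. ] [  39   65 1282] lid [-0.3482 -0.2972] flat [-0.42   -0.3392] A 181 142
scene dark [336.2  68.6] [ 20  19 245] lid [-0.2337 -0.5758] flat [-0.2995 -0.6321] A 160 123
scene dark [150.2  71.6] [ 42  16 405] lid [ 0.1708 -1.0321] flat [ 0.1258 -1.112 ] A 162 121
scene dark [ 30.1 394. ] [ 26  34 230] lid [ 0.9932 -0.1089] flat [ 0.9907 -0.1414] A 1364 1418vis.py:12: RuntimeWarning: The iteration is not making good progress, as measured by the 
 improvement from the last ten iterations.
  return fsolve(lambda p:hullc(cal,p,r,zs)[0]-c,xy)
```

View pics/crop1.png

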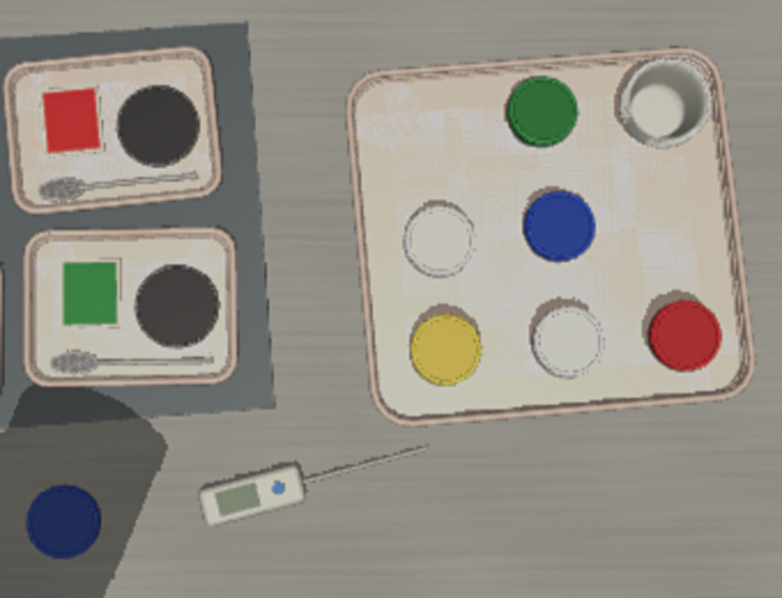

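The crop shows the blue-lid cup standing in the large tray at crop (560,226), so it is the one meant. The other blue one, at crop (63,521), is on bare table further left. Next I'll get the pads from both cameras and plan the jaw angles.

```bash
python3 - <<'E'
from vis import *
G={"red":(.621,.109),"blue":(.6107,.3052),"green":(.47,.093),"yellow":(.45,.288)}
for n in("top","scene"):
    cal=arm.get_calibration(n); i=cv2.imread(f"pics/{n}0.png"); V=i.max(2)
    for k,g in G.items():
        c,A=hullc(cal,g,.035,(.007,)); x,y=c.astype(int); h=26
        roi=V[y-h:y+h,x-h:x+h]; m=cv2.morphologyEx((roi<85).astype(np.uint8),cv2.MORPH_OPEN,np.ones((5,5)))
        N,l,s,_=cv2.connectedComponentsWithStats(m); j=l==1+np.argmax(s[1:,4]); yy,xx=np.nonzero(j)
        p=np.array([xx.mean()+x-h,yy.mean()+y-h]); print(n,k,p.round(1),j.sum(),round(A),locate(cal,p,.035,(.007,)).round(4))
# white lids (top): bright low-sat circle
i=cv2.imread("pics/top0.png"); cal=arm.get_calibration("top")
for w in((380,193),(436,237)): print("white",w,locate(cal,np.array(w),.029,(.034,.0465)).round(4))
print("stack",locate(cal,np.array((479,134)),.034,(.03,)).round(4))
from scipy.spatial.transform import Rotation as R
for xy in((.43,-.32),(.42,-.125),(.62,-.21),(.526,-.22),(.61,.305),(.45,.288)):
    r=[]
    for a in range(0,180,15):
        for b in(a,a+180):
            q=np.deg2rad(b); y=np.array([np.cos(q),np.sin(q),0]); z=np.array([0,0,-1.]); M=np.c_[np.cross(y,z),y,z]
            J=arm.solve_ik([*xy,.03],M); r.append((b,None if J is None else round(float(np.asarray(J)[5]))))
    print(xy,r)
E
```

```text
top red [258.3 144.2] 893 1004 [0.6199 0.1091]
top blue [156.7 149.7] 927 1020 [0.6105 0.3044]
top green [266.5 222.7] 925 1046 [0.4667 0.0934]
top yellow [164.2 233.3] 954 1066 [0.4483 0.2873]
scene red [315.9 333.9] 921 1056 [0.6201 0.1084]
scene blue [417.3 396.2] 1301 1502 [0.6106 0.3038]
scene green [364.9 281.5] 674 774 [0.4673 0.0927]
scene yellow [462.2 327.4] 906 1039 [0.4486 0.286 ]
white (380, 193) [ 0.5165 -0.1215]
white (436, 237) [ 0.4328 -0.2241]
stack [ 0.6313 -0.3157]
(0.43, -0.32) [(0, -43), (180, 137), (15, -58), (195, 122), (30, -73), (210, 107), (45, -88), (225, 92), (60, -103), (240, 77), (75, -118), (255, 62), (90, -133), (270, 47), (105, -148), (285, 32), (120, -163), (300, 17), (135, None), (315, 2), (150, 167), (330, -13), (165, 152), (345, -28)]
(0.42, -0.125) [(0, -24), (180, 156), (15, -39), (195, 141), (30, -54), (210, 126), (45, -69), (225, 111), (60, -84), (240, 96), (75, -99), (255, 81), (90, -114), (270, 66), (105, -129), (285, 51), (120, -144), (300, 36), (135, -159), (315, 21), (150, -174), (330, 6), (165, 171), (345, -9)]
(0.62, -0.21) [(0, -24), 
[... 443 characters left out ...]
05, -134), (285, 46), (120, -149), (300, 31), (135, -164), (315, 16), (150, None), (330, 1), (165, 166), (345, -14)]
(0.61, 0.305) [(0, 22), (180, -158), (15, 7), (195, -173), (30, -8), (210, 172), (45, -23), (225, 157), (60, -38), (240, 142), (75, -53), (255, 127), (90, -68), (270, 112), (105, -83), (285, 97), (120, -98), (300, 82), (135, -113), (315, 67), (150, -128), (330, 52), (165, -143), (345, 37)]
(0.45, 0.288) [(0, 26), (180, -154), (15, 11), (195, -169), (30, -4), (210, 176), (45, -19), (225, 161), (60, -34), (240, 146), (75, -49), (255, 131), (90, -64), (270, 116), (105, -79), (285, 101), (120, -94), (300, 86), (135, -109), (315, 71), (150, -124), (330, 56), (165, -139), (345, 41)]
```

```bash
cat > pp.py <<'E'
from vis import *
CUP={"red":(.4351,-.3201),"yellow":(.426,-.1255),"green":(.6218,-.2092),"blue":(.5258,-.2206)}
PAD={"red":(.62,.1088),"blue":(.6106,.3041),"green":(.467,.093),"yellow":(.4485,.2867)}
ANG={"red":315,"yellow":45,"green":45,"blue":315}
H=.0185; UP=.17
def down(a):
    q=np.deg2rad(a); y=np.array([np.cos(q),np.sin(q),0]); z=np.array([0,0,-1.]); return np.c_[np.cross(y,z),y,z]
def carry(k):
    M=down(ANG[k]); c,p=CUP[k],PAD[k]
    arm.grip(.074)
    arm.move_to([*c,UP],M); arm.move_l([*c,.08],feed=.2); arm.move_l([*c,.004+H],feed=.08)
    print(k,"contact force before grip",np.round(arm.current_force(),1))
    arm.grip(.05); w=arm.current_width()
    print(k,"width",round(w,4),"t",arm.current_t())
    if not .055<w<.061: arm.grip(.074); raise SystemExit("bad grip")
    arm.move_l([*c,.05],feed=.06); arm.move_l([*c,UP],feed=.2)
    arm.move_to([*p,UP],M)
    print("held",round(arm.current_width(),4),arm.current_ee_pos())
    arm.move_l([*p,.06],feed=.15); arm.move_l([*p,.008+H],feed=.04)
    print("F",np.round(arm.current_force(),1)); arm.grip(.074)
    arm.move_l([*p,.07],feed=.08); arm.move_l([*p,UP],feed=.2)
    print("done",arm.current_t())
E
python3 - <<'E'
from pp import *
carry("yellow")
cv2.imwrite("pics/top1.png",arm.snapshot("top")[:,:,::-1]); cv2.imwrite("pics/scene1.png",arm.snapshot("scene")[:,:,::-1])
a=cv2.imread("pics/top1.png")[100:280,80:530];b=cv2.imread("pics/scene1.png")[160:480,120:580]
f=lambda x:cv2.resize(x,(600,int(x.shape[0]*600/x.shape[1])))
cv2.imwrite("pics/v1.png",np.vstack([f(a),f(b)])[:600])
E
```

```text
yellow contact force before grip [-1.   0.5 -0.5]
yellow width 0.057 t 5.1333
held 0.057 [0.44879415 0.28579588 0.1697936 ]
F [-0.4  0.1  0.4]
done 11.6917
```

View pics/v1.png

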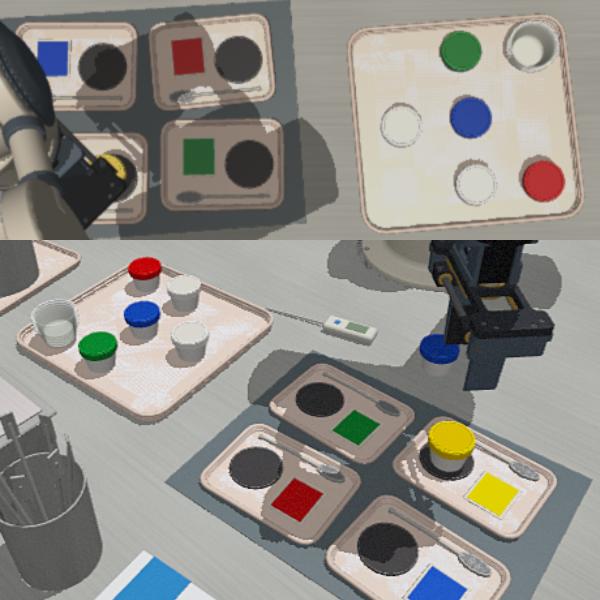

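The yellow cup stands upright, centred on its pad (composite ≈(452,450)), and the others haven't moved. I'll carry the remaining three, stopping if a grip goes wrong.

```bash
python3 - <<'E'
from pp import *
for k in("blue","green","red"): carry(k)
arm.move_to([.45,-.15,.3],down(315))
s=arm.snapshot("scene"); cv2.imwrite("pics/scene2.png",s[:,:,::-1])
arm.move_to([.3,.5,.25],down(60)) if False else None
t=arm.snapshot("top"); cv2.imwrite("pics/top2.png",t[:,:,::-1])
for n,i in(("top",t),("scene",s)):
    cal=arm.get_calibration(n)
    for c in PAD:
        for p,st in blobs(i,c):
            x=locate(cal,p,.029,(.037,.0495)); d=np.hypot(*(x-PAD[c]))
            if d<.03: print(n,c,x.round(4),"off mm",round(d*1e3,1),st[2:])
f=lambda x:cv2.resize(x,(640,int(x.shape[0]*640/x.shape[1])))[:,:,::-1]
cv2.imwrite("pics/v2.png",f(s[160:480,120:580])); cv2.imwrite("pics/v3.png",f(t[90:290,70:530]))
print(arm.current_t())
E
```

```text
blue contact force before grip [ 0.8  0.4 -0.3]
blue width 0.0574 t 15.7417
held 0.0574 [0.61100315 0.30295873 0.17000161]
F [ 0.2  0.1 -0.8]
done 22.7
green contact force before grip [ 0.2 -0.6 -0.8]
green width 0.057 t 26.9
held 0.057 [0.46800531 0.09236883 0.16998341]
F [ 0.3 -0.1 -0.2]
done 33.2167
red contact force before grip [ 0.2 -0.   0.3]
red width 0.0568 t 36.8417
held 0.0572 [0.62002515 0.10767273 0.1699458 ]
F [ 0.9 -0.4 -1.1]
done 43.5833
top red [0.6193 0.1089] off mm 0.7 [ 30  30 734]
top blue [0.6099 0.3045] off mm 0.9 [ 32  30 737]
top green [0.4673 0.0942] off mm 1.2 [ 30  30 719]
top yellow [0.4493 0.2882] off mm 1.7 [ 32  31 808]
scene red [0.6203 0.1089] off mm 0.3 [ 34  30 847]
scene blue [0.6108 0.3033] off mm 0.8 [  40   37 1159]
scene green [0.4692 0.0941] off mm 2.5 [ 30  25 634]
scene yellow [0.4504 0.2873] off mm 2.0 [ 36  30 876]
44.95
```

View pics/v2.png

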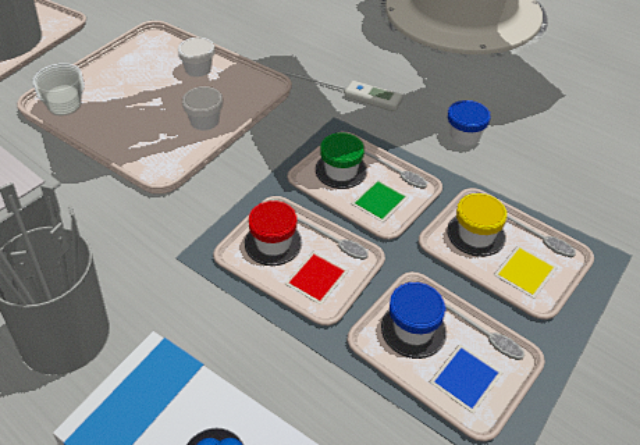

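View pics/v3.png

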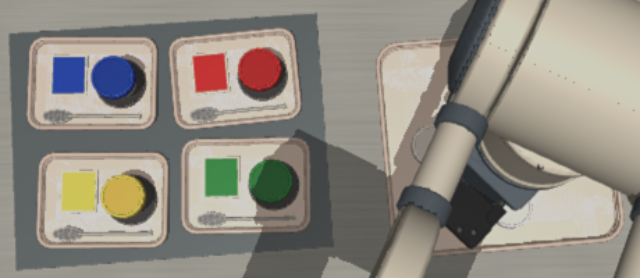

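All four cups stand upright on the pads of matching colour, within 2.5 mm. The white lids at scene ≈(261,197) and (266,235) are where they began. The arm is clear of everything, so I'm handing in.

```bash
python3 -c "
from rig import arm
arm.sign_off()"
```

```text
the job is handed in; nothing more can be done
```

All four coloured-lid cups are on the pads of their matching trays, and I handed the job in after about 45 s of robot time. I gripped each one by the lid skirt and set it down on its pad. The blue cup I moved was the one on the large tray, not the lookalike on the bare table.

- **Placement:** after the last cup, both cameras put every cup within 2.5 mm of its pad's centre; the limit is 14 mm. The largest offset was green from the scene camera (2.5 mm, against 1.2 mm from the top camera). All four looked upright.
- **White-lidded cups:** in the scene picture they stand at the same pixels as at the start, judged by eye. In the final top view the arm partly hid them.
- **Forces:** the tool forces I read before each grip and at each set-down stayed below about 1.5 N.

No check failed.

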